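Lock the flap of the hall emergency box with its quarter-turn wing stud

TASK

Get the emergency box with the torch in it ready to go: shut its flap down onto the seal, take the steel wing stud out of the tape roll, drop its crossbar through the slot in the flap and on through the keeper underneath, then push it down against the seal, give it a quarter turn clockwise to the stop and let it rise into its catch, so that it holds the flap down when you let go. The keeper may sit a few millimetres off towards the front or back of the slot, so feel for it and do not force anything: press only as hard as the seal needs. Leave everything else where it stands.

Things in the scene. Friction and masses are not known exactly. Their poses are not given: they have to be found in the camera images.
- box: beige plastic box, fixed to the console, 130 (x) x 180 (y) x 66 mm high, open on top under its flap, a torch inside. Origin at the centre of its underside; x points from its front (where the lock is) to its back (where the flap is hinged), y along the front, to the left seen from the front, z up.
- lock (a point): nominal centre of the keeper's slot, on its top face, 37 mm before the box's centre, 66 mm up; axes as the box's. The keeper is a fixed steel plate 4 mm thick with a slot 26 (box y) x 11 mm (box x), screwed down through long holes: its true centre can lie up to 4 mm to the front or back (box x) of this point. This is not measured, only seen through the flap's slot or felt. It does not give.
- flap (a joint): hinge of the beige flap, rad: 0 pressed fully down (hard stop), grows as it swings up and back; starts at 0.45 to 0.75. Friction (0.10 N m) keeps it where it is left. Loose on its seal it lies at 0.043 to 0.05, held by the locked stud at about 0.026.
- flap_slot (a point): centre of the flap's slot, on the flap's upper face, 100 mm from the hinge; x along the flap towards the hinge, y along its free edge, z out of its upper face. Slot 26 (y) x 18 mm (x) in a plate 5 mm thick, 180 mm wide. Pushed down here, the seal resists from 0.05 rad on: about 6 N at 0.026, 10 N at 0.01 (bar just clears the ridges), 10 to 14 N at 0, then hard.
- flap_edge (a point): middle of the flap's free front edge, upper face, 128 mm from the hinge; axes as flap_slot. At 0 rad the upper face is 72 mm above the box's underside (4.5 mm above the hinge line). The plain face around here, 40 mm to either side of the middle, is where to push the flap down.
- stud: steel wing stud, 60 g, upright. Origin: centre of its underside, z up, x along wing and crossbar, which are parallel (x and -x alike). From below: crossbar 22 (x) x 8 x 5 mm high; shank 7.6 mm thick; flange 40 mm across from 17.6 to 21.6 mm up, wider than the slots; wing to grip, 34 (x) x 10 mm, from 21.6 to 51.6 mm. Starts in the core of the tape roll, flange on the roll, origin 7.4 mm up.
- tape: roll of brown tape lying flat, 60 mm across, 25 mm high, core 27 mm; origin at the centre of its underside. Loose.
- pen_cup: brushed aluminium pen cup with pens, 72 mm across, 100 mm high (pens to 150 mm); origin under its centre. Bystander.
- spoon_rest: round stainless steel spoon rest, 92 mm across with a tab to 80 mm from the centre along its -x, 14 mm high. Bystander.
- keys: three keys fanned on a ring, lying flat, 3 mm high, reaching 61 mm from the ring's centre (origin) towards its +x. Bystander.
- nazar: blue glass eye ornament, a flat disc 66 mm across, 13 mm high. Bystander.
- cologne: amber glass cologne bottle, 54 mm across, 165 mm high; origin under its centre. Bystander.
- catch (a point): underside of the keeper, 4 mm below lock. The crossbar must turn below the plate, under two ridges 1.6 mm high, so the stud must be kept pushed down; then it rises against the plate into its catch, between ridges and stops. The stops let it turn only clockwise seen from above, and end the turn 90 to 98 degrees from the way it went in.
- hinge (a point): middle of the flap's hinge line, which runs along box y, 63 mm behind the box's centre and 67.5 mm above its underside; axes as the box's.
- stud_wing (a point): middle of the stud's wing, 37 mm above its origin; axes as the stud's. Locked, the stud's x lies along the box's x, its origin about 9 mm below lock; pushed right down, about 12 mm below.

How it is judged:
By the outcome, as a careful person would: the job done as asked, in the order asked, and still so for the second after the job is handed in, with the robot touching nothing.
It also fails if it takes over 64 s, if anything falls off the work surface, if the arm or the gripper's body presses on something with over 40 N, if the wrist force passes 120 N, or if a joint passes its speed limit or range.

ROBOT

A 6-joint arm with a two-finger parallel gripper is mounted at the origin on the work surface. World frame = base frame: x ahead of the robot, y to its left, z up, the work surface at z = 0. Lengths are in mm, angles in rad, forces in N, time in s.
With the tool pointing down it reaches from about 325 to 850 mm from the base axis. Payload 15.5 kg.
Tool frame: the origin (TCP) lies between the finger pads; the fingertips stand 17 mm ahead of it and the grasp point (between the pads) lies 2 mm behind it; z points along the fingers, y is the line along which they close (so a half turn about z gives the same grasp; the last joint's range is limited). The gripper opens to 91 mm and grips with 3 to 60 N. Pads are 32 mm wide; open, the fingers measure 118 mm over their backs; the gripper's body (76 mm by 178 mm) begins 60 mm behind the grasp point.
Start: joints at [1.185, 0.494, 1.345, -0, 1.302, -0.096], TCP at [178.596, 598.941, 230.915] pointing down, gripper open.
Joint ranges: [-2.91, 2.91], [-0.82, 2.16], [0.22, 2.67], [-1.22, 4.37], [0.12, 2.79], [-3.08, 3.08]. Speed limits (rad/s): [1.89, 1.89, 2.57, 3.01, 3.01, 3.01].

INTERFACE

Orientations are given as a unit quaternion [x, y, z, w].
In Python, from plant import observe, imaging, ctrl gives the robot as it stands.
- The arm moves only by the tool servo_tool, never from a script. Its argument "commands" is a list of rows, each a list of 7 numbers: the shift along the tool's x, y, z in units of 0.08 m (1.0 is 0.08 m), then the turn, a rotation vector about the tool's x, y, z in units of 60 degrees (1.0 is 60 degrees), then the closure, from 0 (fully open) to 1 (shut). A call has 1 to 5 rows; each row is the pose to reach, as a shift and turn from the pose commanded when the call began, along the tool's axes at that moment; what a row does not reach only later rows make up. A row lasts 1/12 s, in which the tool goes at most 41.7 mm and 7.16 degrees, less where a joint would pass 70% of its speed; a pose out of reach is approached as far as the arm can. A call with a number of a shift or a turn outside -1 to 1 is refused whole. A call with a gripper value outside its range is refused whole. The fingers move at their own pace and stop on an object; the grip force is fixed at half the most. Time passes only in rows, so rows that repeat a pose let the fingers close. It gives the time, the measured TCP pose, the force, the opening and the grip force at its end, in the units of the state.
- observe(): the state, without advancing time (a new reading comes with each control period).
- imaging.camera(name): name is "scene" or "top"; returns the picture (384x512x3 uint8, red, green, blue); there is no depth.
- imaging.camera_params(name): a dict with "fx", "fy", "cx", "cy" (pixels), "rvec" (rotation vector, rad) and "tvec" (3), from world to camera coordinates, as OpenCV has them. Camera axes: x right, y down, z forward; pixel columns grow to the right and rows downward; lengths in mm; the calibration is good to about 2 mm. A picture is of the moment at which its call begins. camera_params takes no time and is no camera call.
- ctrl.job_done(): hands the job in; it is judged then, once.
The state is a dict: "time": time; "joint_positions": joint angles; "qd": joint speeds; "tau": joint torques, N m; "tool_pos": TCP position; "tcp_rot": TCP orientation; "ft_force": force on the tool from outside, world axes, zero at the start; "wrist_torque": the same for the moment, N m; "width": finger opening in mm; "gripper_force": force on a finger pad.
Only numpy, scipy, OpenCV 4.12 (cv2) and the standard library are available. Lean on these libraries where they do the work, as an engineer would, in place of code of your own. Each camera call takes 0.05 s, during which the arm holds its last target. There are 200 camera calls.

## Working session

There is one attempt and no reset: what is moved stays moved. The work goes in short steps, Python scripts to look and compute and a tool call to move; the robot and the scene stay as the last step left them, time stands still between calls to the robot, and variables do not carry over. Pictures are saved under pics/ and viewed, at most 10 in all, crops included, and the job is handed in when it is done.

Besides the shell and the picture viewer there is one more tool, called after "Emit:" by a JSON object that holds its "name" and its "arguments", one argument or row to a line. servo_tool: Moves the arm, as the interface text tells. Shifts and turns lie within -1 to 1; 1 stands for 0.08 m of shift or 60 degrees of turn. Its arguments: {"type":"object","properties":{"commands":{"type":"array","items":{"type":"array","items":{"type":"number","minimum":-1,"maximum":1}}}},"required":["commands"]}

```bash
mkdir -p pics; ls; python3 - <<'E'
from plant import observe, imaging, ctrl
import cv2,numpy as np
s=observe();print(s)
for n in("scene","top"):
    im=imaging.camera(n);cv2.imwrite(f"pics/{n}0.png",cv2.resize(im[:,:,::-1],(800,600),interpolation=cv2.INTER_CUBIC));np.save(f"pics/{n}0.npy",im)
    print(imaging.camera_params(n))
E
```

```text
pics
{'time': 0.0, 'joint_positions': array([ 1.18551448e+00,  4.94216785e-01,  1.34616473e+00,  1.22258958e-05,
        1.30248644e+00, -9.55105630e-02]), 'qd': array([ 0.00093523, -0.00161562, -0.00052049,  0.00093071, -0.00066904,
        0.0016697 ]), 'tau': array([ 3.18377097e-03, -8.78807116e+01, -3.81851828e+01,  7.09220697e-02,
        5.33518090e-02, -1.10077683e-04]), 'tool_pos': array([178.44112795, 598.59459145, 230.30597759]), 'tcp_rot': array([ 1.44380848e-01,  9.89521988e-01, -6.17908403e-04, -1.57539689e-04]), 'ft_force': array([ 0.34162978,  0.11901794, -0.44369264]), 'wrist_torque': array([-0.00266293, -0.03796811, -0.00757092]), 'gripper_force': 0.0, 'width': 91.17180530609599}
{'fx': 377.96807529871, 'fy': 377.96807529871, 'cx': 254.8536619720207, 'cy': 193.45133248451478, 'rvec': array([ 1.73798757,  2.04252798, -0.6494868 ]), 'tvec': array([  22.25918059, -415.46627205, 1390.17226165])}
{'fx': 402.6996470729382, 'fy': 402.6996470729382, 'cx': 253.21227394509899, 'cy': 193.24321496239878, 'rvec': array([ 2.11264422, -2.1324735 ,  0.22830035]), 'tvec': array([ 78.90824152, 569.26418846, 867.83945338])}
```

View pics/scene0.png

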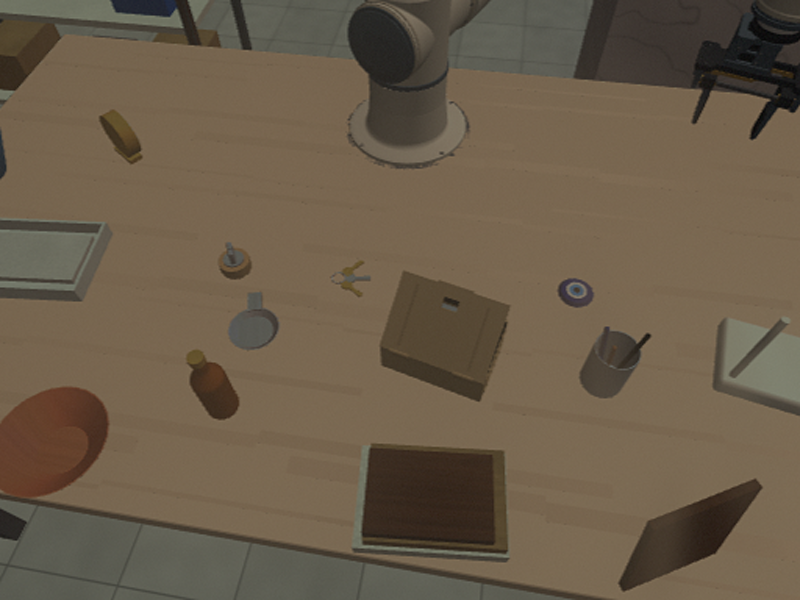

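View pics/top0.png

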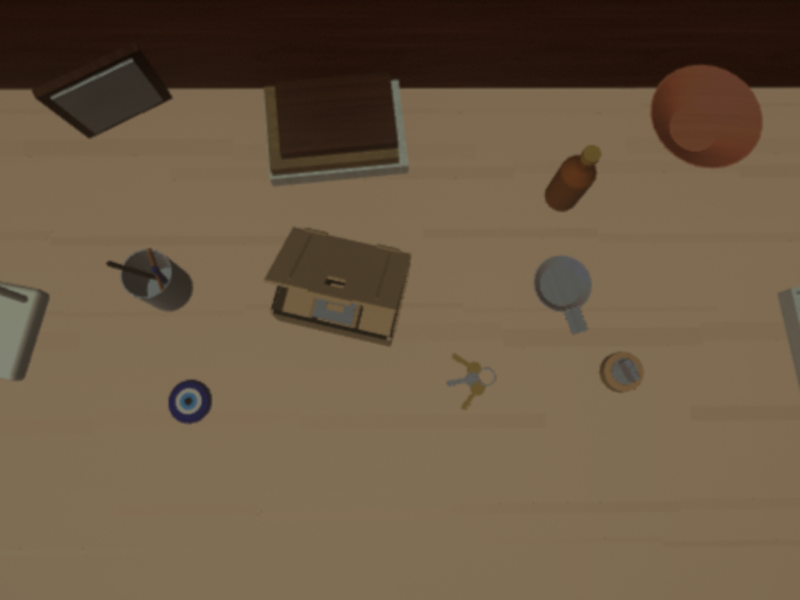

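The scene view has the box with its flap up at about (445,335), the tape and stud at (235,260), and the keys at (350,278). The top view has the box at (340,290), the keeper at (335,310), and the stud at (625,370). I'll crop these enlarged.

```bash
cat > h.py <<'E'
import numpy as np,cv2
from plant import observe, imaging, ctrl
from scipy.spatial.transform import Rotation as R
P={n:imaging.camera_params(n) for n in("scene","top")}
def K(n): p=P[n]; return np.array([[p["fx"],0,p["cx"]],[0,p["fy"],p["cy"]],[0,0,1.]])
def ray(n,u,v):
    p=P[n];Rm=cv2.Rodrigues(p["rvec"])[0];return -Rm.T@p["tvec"],Rm.T@np.linalg.inv(K(n))@[u,v,1.]
def onz(n,u,v,z):
    c,d=ray(n,u,v);return c+d*(z-c[2])/d[2]
def proj(n,X):
    return cv2.projectPoints(np.atleast_2d(np.float64(X)),P[n]["rvec"],P[n]["tvec"],K(n),None)[0][:,0]
def crop(im,x0,y0,w,h,f):
    return cv2.resize(im[y0:y0+h,x0:x0+w,::-1],None,fx=f,fy=f,interpolation=cv2.INTER_CUBIC)
E
python3 - <<'E'
from h import *
t=np.load("pics/top0.npy");s=np.load("pics/scene0.npy")
def g(i): return np.clip(255*(i/255.)**.6,0,255).astype(np.uint8)
a=np.hstack([crop(g(t),165,140,105,85,4),crop(g(t),375,215,50,85//1,4)[:340]])
b=np.hstack([crop(g(s),238,165,95,65,4),crop(g(s),130,145,60,65,4)])
w=max(a.shape[1],b.shape[1]);o=np.zeros((600,w,3),np.uint8);o[:340,:a.shape[1]]=a;o[340:600,:b.shape[1]]=b
cv2.imwrite("pics/c1.png",o);print(o.shape)
E
```

```text
(600, 620, 3)
```

View pics/c1.png

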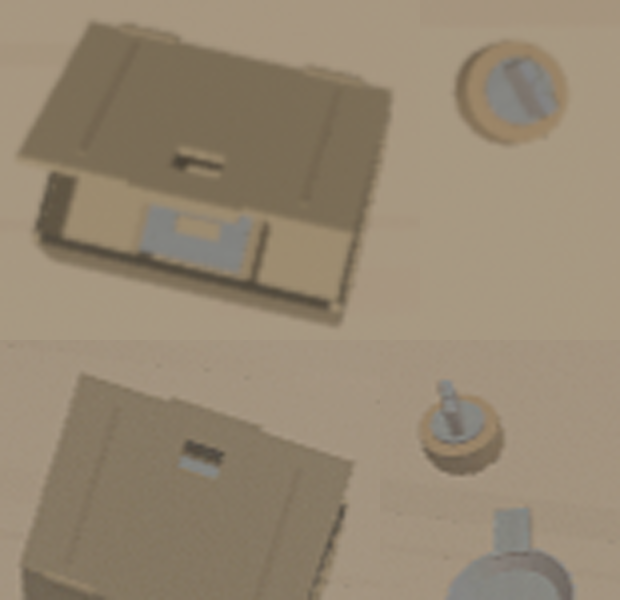

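```bash
python3 - <<'E'
from h import *
np.set_printoptions(precision=1,suppress=True)
print("campos",[ray(n,0,0)[0] for n in P])
T=lambda X,Y,z:onz("top",165+(X+.5)/4-.5,140+(Y+.5)/4-.5,z)
S=lambda X,Y,z:onz("scene",238+(X+.5)/4-.5,165+(Y-340+.5)/4-.5,z)
print("rim L,R",T(38,238,66),T(333,306,66), "keeper",T(200,227,66))
print("hinge corners",T(93,22,72),T(392,90,72))
print("lower corner",T(342,324,0),T(45,258,0))
t=np.load("pics/top0.npy");s=np.load("pics/scene0.npy")
for n,im,(x,y,w,h) in(("top",t,(380,215,40,45)),("scene",s,(130,145,40,38))):
    c=im[y:y+h,x:x+w].astype(int);b=np.median(im[y:y+h,x:x+w].reshape(-1,3),axis=0);print(n,"bg",b)
    hsv=cv2.cvtColor(im[y:y+h,x:x+w],cv2.COLOR_RGB2HSV)
    g=(hsv[...,1]<60); o=(hsv[...,1]>140)
    for nm,m in(("gray",g),("or",o)):
        ys,xs=np.nonzero(m)
        if len(xs): print(nm,len(xs),xs.mean()+x,ys.mean()+y,xs.min()+x,xs.max()+x,ys.min()+y,ys.max()+y)
    r=hsv[...,1]; print(np.array2string(r[8:36:1,5:36],max_line_width=200)) if n=="top" else print(np.array2string(r[:36,:36],max_line_width=220))
E
```

```text
campos [array([1121.6,  171.8,  904.5]), array([386.4,  87.6, 962.5])]
rim L,R [555.9 252.6  66. ] [515.7  86.3  66. ] keeper [561.5 161.2  66. ]
hinge corners [681.3 223.4  72. ] [639.5  51.5  72. ]
lower corner [514.3  80.9   0. ] [556.1 260.1   0. ]
top bg [124. 105.  81.]
gray 216 399.6574074074074 237.39351851851853 392 408 230 245
[[ 88  90  88  88  88  88  86  88  87  87  89  87  87  89  88  90  88  90  88  88  88  88  88  90  90  90  88  88  88  90  88]
 [ 86  88  88  88  88  88  87  89  89  88  89  92  93  92  93  93  90  89  90  88  90  90  88  88  88  88  88  88  90  88  90]
 [ 88  86  88  88  88  89  89  91  92  96 102 107 109 108 109 103 100  96  94  90  90  88  88  88  88  88  88  90  88  88  88]
 [ 88  88  88  87  88  89  94 104 109 119 123 124 123 124 123 123 122 118 109 100  93  90  88  90  88  88  90  88  88  88  88]
 [ 86  89  88  89  93 104 119 124 123 126 125 123 125 125 124 124 126 123 124 116 105  96  92  89  88  90  88  88  88  88  88]
 [ 88  89  92 100 112 120 125 124 127 125 124 123 118 114 113 117 120 121 125 124 123 114  99  90  90  88  88  90  88  90  88]
[... 2318 characters left out ...]
25 124 123 125 125 125 126 125 121 124 126 126 124 124 121 111  98  91  88  90  88  88  88  90]
 [ 88  88  90  94 103 116 122 125 122 123 124 124 125 125 125 125 125 125 125 122 117 111  98  91  88  88  90  88  88  88  88]
 [ 88  88  88  89  93  99 108 117 120 122 125 123 124 124 125 123 124 118 115 109 102  92  92  88  90  88  88  88  88  88  90]
 [ 88  88  88  88  88  88  93 101 100 108 111 112 113 114 114 110 107 102  97  91  89  89  88  88  88  88  88  90  88  88  88]]
scene bg [120. 102.  79.]
gray 125 148.576 163.856 143 155 155 170
[[89 89 84 ... 89 86 85]
 [84 87 87 ... 85 84 86]
 [86 84 89 ... 85 86 84]
 ...
 [89 86 85 ... 86 85 82]
 [86 88 85 ... 85 86 87]
 [89 87 88 ... 86 85 85]]
```

The crop shows the keeper plate clear below the raised flap, with its slot centred at (200,227). The flap's free-edge corners are at (18,155) and (352,232) from the top, and (83,373) and (353,462) in the scene part. The wing on the stud shows as a slanting strip. Next I'll triangulate these.

```bash
cat >> h.py <<'E'
def tri(pt,ps):
    (c1,d1),(c2,d2)=ray("top",*pt),ray("scene",*ps)
    d1/=np.linalg.norm(d1);d2/=np.linalg.norm(d2)
    k=np.linalg.lstsq(np.c_[d1,-d2],c2-c1,rcond=None)[0];a=c1+k[0]*d1;b=c2+k[1]*d2
    return (a+b)/2,np.linalg.norm(a-b)
E
python3 - <<'E'
from h import *
np.set_printoptions(precision=1,suppress=True)
t=lambda X,Y:(165+(X+.5)/4-.5,140+(Y+.5)/4-.5)
s=lambda X,Y:(238+(X+.5)/4-.5,165+(Y-340+.5)/4-.5)
L,e1=tri(t(18,155),s(83,373));Rr,e2=tri(t(352,232),s(353,462));M=(L+Rr)/2
print("edge L,R",L,e1,Rr,e2,np.linalg.norm(L-Rr),M)
for nm,A,B in(("slot",t(198,161),s(202,458)),("hingeL",t(93,22),s(22,566))): print(nm,tri(A,B))
# stud: top-view strips and both-view gray masks
for n,(x,y,w,h) in(("top",(380,215,40,45)),("scene",(130,145,40,38))):
    im=np.load(f"pics/{n}0.npy")[y:y+h,x:x+w]
    hsv=cv2.cvtColor(im,cv2.COLOR_RGB2HSV);o=((hsv[...,1]>106)|(hsv[...,1]<75)).astype(np.uint8)
    if n=="top":
        c=max(cv2.findContours(o,0,1)[0],key=cv2.contourArea);e=cv2.fitEllipse(c);print("tape",e, onz(n,e[0][0]+x,e[0][1]+y,25),onz(n,e[0][0]+x,e[0][1]+y,12))
        g=(hsv[...,1]<75).astype(np.uint8);c=max(cv2.findContours(g,0,1)[0],key=cv2.contourArea);e=cv2.fitEllipse(c);print("flange",e,onz(n,e[0][0]+x,e[0][1]+y,29))
    else:
        print(np.array2string(hsv[8:36,8:36,1],max_line_width=250,threshold=9999)); print(np.array2string(hsv[8:36,8:36,2],max_line_width=250,threshold=9999))
E
```

```text
edge L,R [582.2 158.4 240.8] 149.23515965251573 [557.5 163.8 128.7] 176.97562615886372 114.9852226180905 [569.9 161.1 184.7]
slot (array([583.7, 157.9, 134. ]), np.float64(1.7692987313221389))
hingeL (array([671.7, 137.6, 167.2]), np.float64(148.90003784630355))
tape ((17.535995483398438, 22.775461196899414), (24.806421279907227, 27.0500431060791), 94.51873779296875) [ 467.6 -262.8   25. ] [ 468.7 -267.6   12. ]
flange ((19.691848754882812, 22.449235916137695), (15.314038276672363, 17.012916564941406), 124.48133850097656) [ 468.  -266.4   29. ]
[[ 89  87  87  83  84  87  89  84  87  84  84  88  86  83  87  87  87  86  86  85  86  89  86  86  89  87  85  86]
 [ 87  85  87  85  83  86  84  88  86  86  89  88  86  85  86  85  88  85  88  89  84  87  86  85  87  86  87  85]
 [ 86  84  86  87  84  89  84  40   8  32  77  89  87  87  88  86  84  84  86  85  84  84  84  86  88  86  85  89]
 [ 89  84  85  86  84  89  81  45  23   3  68  88  86  86  84  85  89  87  84  85  86  86  86  86  86  87  84  86]
 [ 86  86  86  89  86  87  83  56  23   6  43  86  86  89  85  84  86  86  89  85  84  89
[... 5192 characters left out ...]
 121 119]
 [122 121 122 124 103  74  62  64  64  65  65  66  68  68  69  72  72  74  73  79  82 111 122 122 121 119 120 121]
 [120 122 121 120 125  97  68  63  65  65  68  65  67  67  69  69  70  70  85 113 124 122 121 119 121 121 120 120]
 [121 120 120 121 122 124 105  74  64  64  65  67  65  65  68  68  73  84 114 123 121 119 121 120 120 120 122 121]
 [121 121 119 121 119 121 123 124 115  90  79  78  71  86  93  86 113 124 121 120 121 121 122 120 120 119 120 121]
 [121 121 121 121 121 120 119 123 123 123 123 125 124 123 124 123 122 122 120 122 119 119 120 120 121 123 121 120]
 [119 120 122 120 120 119 120 120 122 122 120 121 120 122 120 121 121 121 120 119 121 121 121 121 120 119 120 120]]
```

```bash
python3 - <<'E'
from h import *
np.set_printoptions(precision=1,suppress=True)
t=lambda X,Y:(165+(X+.5)/4-.5,140+(Y+.5)/4-.5)
s=lambda X,Y:(238+(X+.5)/4-.5,165+(Y-340+.5)/4-.5)
L,e1=tri(t(18,155),s(353,462));Rr,e2=tri(t(352,232),s(83,373));M=(L+Rr)/2
print("edge L,R",L,e1,Rr,e2,np.linalg.norm(L-Rr),M,np.degrees(np.arctan2(*(L-Rr)[:2])))
print("slot",tri(t(198,161),s(202,458)))
print("wingtop top",onz("top",404.7,236.8,59),"scene",onz("scene",146.9,158.9,59),tri((404.7,236.8),(146.9,158.9)))
a=onz("top",385+10,223+8,29);b=onz("top",385+16.2,223+20,29);print("wing ang",np.degrees(np.arctan2(*(a-b)[[1,0]])))
E
```

```text
edge L,R [583.7 249.  150.4] 0.8187332373431822 [541.8  76.9 150.3] 1.1392481746592464 177.122773178139 [562.7 163.  150.3] 13.70057910579144
slot (array([583.7, 157.9, 134. ]), np.float64(1.7692987313221389))
wingtop top [ 466.7 -266.4   59. ] scene [ 471.2 -263.6   59. ] (array([ 467. , -267.4,   53.8]), np.float64(2.0139439919204922))
wing ang 23.541383378339717
```

Emit:
{"name": "servo_tool", "arguments": {
  "commands": [
    [-0.445,-0.274,0.02,0,0,0,1],
    [-0.89,-0.548,0.05,0,0,0,1],
    [-0.89,-0.548,0.05,0,0,0,1]
  ]
}}

```text
time: 0.35
tool_pos: [237.3, 532.1, 226.1]
tcp_rot: [0.146, 0.989, -0.002, 0.0]
ft_force: [1.0, 1.7, -1.0]
width: 73.9
gripper_force: 0.0
```

Emit:
{"name": "servo_tool", "arguments": {
  "commands": [
    [-0.445,-0.274,0.02,0,0,0,1],
    [-0.89,-0.548,0.05,0,0,0,1],
    [-0.89,-0.548,0.05,0,0,0,1]
  ]
}}

```text
time: 0.6
tool_pos: [293.3, 469.7, 222.3]
tcp_rot: [0.146, 0.989, -0.001, 0.0]
ft_force: [0.1, 0.3, 0.6]
width: 53.9
gripper_force: 0.0
```

Emit:
{"name": "servo_tool", "arguments": {
  "commands": [
    [-0.445,-0.274,0.02,0,0,0,1],
    [-0.89,-0.548,0.05,0,0,0,1],
    [-0.89,-0.548,0.05,0,0,0,1]
  ]
}}

```text
time: 0.85
tool_pos: [349.1, 407.5, 218.4]
tcp_rot: [0.146, 0.989, -0.001, 0.0]
ft_force: [0.6, 1.7, 0.6]
width: 34.2
gripper_force: 0.0
```

Emit:
{"name": "servo_tool", "arguments": {
  "commands": [
    [-0.445,-0.274,0.02,0,0,0,1],
    [-0.89,-0.548,0.05,0,0,0,1],
    [-0.89,-0.548,0.05,0,0,0,1]
  ]
}}

```text
time: 1.1
tool_pos: [405.0, 345.2, 214.5]
tcp_rot: [0.146, 0.989, -0.001, 0.0]
ft_force: [-0.6, -0.2, -0.3]
width: 14.1
gripper_force: 0.0
```

Emit:
{"name": "servo_tool", "arguments": {
  "commands": [
    [-0.445,-0.274,0,0,0,0,1],
    [-0.89,-0.548,0,0,0,0,1],
    [-0.89,-0.548,0,0,0,0,1]
  ]
}}

```text
time: 1.35
tool_pos: [461.1, 282.9, 214.8]
tcp_rot: [0.146, 0.989, -0.0, 0.001]
ft_force: [-0.1, -0.2, -0.7]
width: 0.4
gripper_force: 0.0
```

Emit:
{"name": "servo_tool", "arguments": {
  "commands": [
    [-0.445,-0.274,0,0,0,0,1],
    [-0.89,-0.548,0,0,0,0,1],
    [-0.89,-0.548,0,0,0,0,1]
  ]
}}

```text
time: 1.6
tool_pos: [516.9, 220.4, 214.8]
tcp_rot: [0.146, 0.989, -0.0, 0.001]
ft_force: [0.3, -0.1, -0.4]
width: 0.3
gripper_force: 0.0
```

Emit:
{"name": "servo_tool", "arguments": {
  "commands": [
    [-0.445,-0.274,0,0,0,-0.02,1],
    [-0.89,-0.548,0,0,0,-0.048,1],
    [-0.89,-0.548,0,0,0,-0.048,1]
  ]
}}

```text
time: 1.85
tool_pos: [572.6, 157.9, 214.7]
tcp_rot: [0.12, 0.993, -0.001, 0.001]
ft_force: [-0.7, -0.3, -0.3]
width: 0.5
gripper_force: 0.0
```

Emit:
{"name": "servo_tool", "arguments": {
  "commands": [
    [0.07,0.033,0.45,0,0,0,1],
    [0.07,0.033,0.55,0,0,0,1],
    [0.12,0.033,0.7,0,0,0,1],
    [0.18,0.033,0.85,0,0,0,1],
    [0.22,0.033,1,0,0,0,1]
  ]
}}

```text
time: 2.27
tool_pos: [551.1, 169.5, 134.4]
tcp_rot: [0.119, 0.993, -0.0, -0.001]
ft_force: [0.5, -0.5, 0.8]
width: 0.3
gripper_force: 0.4
```

Emit:
{"name": "servo_tool", "arguments": {
  "commands": [
    [0.04,0,0.14,0,0,0,1],
    [0.08,0,0.28,0,0,0,1],
    [0.1,0,0.38,0,0,0,1],
    [0.1,0,0.38,0,0,0,1]
  ]
}}

```text
time: 2.6
tool_pos: [542.9, 171.2, 103.2]
tcp_rot: [0.119, 0.993, -0.001, -0.001]
ft_force: [-0.4, -0.1, -0.4]
width: 0.6
gripper_force: 0.0
```

Emit:
{"name": "servo_tool", "arguments": {
  "commands": [
    [-0.04,-0.03,0.05,0,0,0,1],
    [-0.04,-0.03,0.09,0,0,0,1],
    [-0.04,-0.03,0.1,0,0,0,1]
  ]
}}

```text
time: 2.85
tool_pos: [547.2, 167.8, 96.5]
tcp_rot: [0.12, 0.993, 0.0, 0.0]
ft_force: [-0.3, 0.7, -0.1]
width: 0.5
gripper_force: 0.1
```

Emit:
{"name": "servo_tool", "arguments": {
  "commands": [
    [0,0,0.01,0,0,0,1],
    [0,0,0.015,0,0,0,1],
    [0,0,0.015,0,0,0,1]
  ]
}}

```text
time: 3.1
tool_pos: [547.0, 168.0, 95.5]
tcp_rot: [0.12, 0.993, 0.0, 0.0]
ft_force: [1.0, -0.4, 0.1]
width: 0.3
gripper_force: 0.0
```

Emit:
{"name": "servo_tool", "arguments": {
  "commands": [
    [0,0,0.01,0,0,0,1],
    [0,0,0.02,0,0,0,1],
    [0,0,0.02,0,0,0,1]
  ]
}}

```text
time: 3.35
tool_pos: [546.8, 168.0, 93.7]
tcp_rot: [0.119, 0.993, 0.0, 0.0]
ft_force: [0.3, -0.0, 2.4]
width: 0.5
gripper_force: 1.0
```

Emit:
{"name": "servo_tool", "arguments": {
  "commands": [
    [0,0,0.01,0,0,0,1],
    [0,0,0.015,0,0,0,1],
    [0,0,0.015,0,0,0,1]
  ]
}}

```text
time: 3.6
tool_pos: [546.8, 168.0, 92.5]
tcp_rot: [0.119, 0.993, 0.0, 0.0]
ft_force: [-0.6, 0.4, 2.9]
width: 0.4
gripper_force: 2.0
```

Emit:
{"name": "servo_tool", "arguments": {
  "commands": [
    [0,0,-0.3,0,0,0,1],
    [0,0,-0.75,0,0,0,1],
    [0,0,-0.75,0,0,0,1]
  ]
}}

```text
time: 3.85
tool_pos: [549.3, 168.5, 157.5]
tcp_rot: [0.119, 0.993, 0.001, 0.003]
ft_force: [2.1, -0.3, 1.0]
width: 0.5
gripper_force: 0.0
```

Emit:
{"name": "servo_tool", "arguments": {
  "commands": [
    [-0.03,-0.45,0,0,0,0,0.6],
    [-0.054,-0.917,0,0,0,0,0],
    [-0.054,-0.917,0,0,0,0,0]
  ]
}}

```text
time: 4.1
tool_pos: [532.5, 91.4, 152.5]
tcp_rot: [0.12, 0.993, -0.001, -0.0]
ft_force: [0.6, -0.5, -0.2]
width: 17.6
gripper_force: 0.0
```

Emit:
{"name": "servo_tool", "arguments": {
  "commands": [
    [-0.03,-0.45,0,0,0,0,0],
    [-0.054,-0.917,0,0,0,0,0],
    [-0.054,-0.917,0,0,0,0,0]
  ]
}}

```text
time: 4.35
tool_pos: [519.4, 18.8, 152.4]
tcp_rot: [0.121, 0.993, -0.001, -0.0]
ft_force: [1.1, 0.8, -0.4]
width: 37.5
gripper_force: 0.0
```

Emit:
{"name": "servo_tool", "arguments": {
  "commands": [
    [-0.03,-0.45,0,0,0,0,0],
    [-0.054,-0.917,0,0,0,0,0],
    [-0.054,-0.917,0,0,0,0,0]
  ]
}}

```text
time: 4.6
tool_pos: [506.5, -53.6, 152.5]
tcp_rot: [0.121, 0.993, -0.001, 0.0]
ft_force: [0.7, 0.1, -0.2]
width: 57.4
gripper_force: 0.0
```

Emit:
{"name": "servo_tool", "arguments": {
  "commands": [
    [-0.03,-0.45,0,0,0,0,0],
    [-0.054,-0.917,0,0,0,0,0],
    [-0.054,-0.917,0,0,0,0,0]
  ]
}}

```text
time: 4.85
tool_pos: [493.6, -126.1, 152.5]
tcp_rot: [0.121, 0.993, -0.001, 0.0]
ft_force: [0.2, -0.6, 0.1]
width: 77.8
gripper_force: 0.0
```

Emit:
{"name": "servo_tool", "arguments": {
  "commands": [
    [-0.03,-0.45,0,0,0,0,0],
    [-0.054,-0.917,0,0,0,0,0],
    [-0.054,-0.917,0,0,0,0,0]
  ]
}}

```text
time: 5.1
tool_pos: [480.5, -198.7, 152.6]
tcp_rot: [0.121, 0.993, -0.001, 0.001]
ft_force: [-0.6, -0.6, -0.5]
width: 91.3
gripper_force: 0.0
```

Emit:
{"name": "servo_tool", "arguments": {
  "commands": [
    [-0.03,-0.45,0,0,0,0,0],
    [-0.054,-0.917,0,0,0,-0.12,0],
    [-0.054,-0.917,0,0,0,-0.24,0],
    [-0.054,-0.917,0,0,0,-0.36,0],
    [-0.054,-0.917,0,0,0,-0.48,0]
  ]
}}

```text
time: 5.52
tool_pos: [467.4, -266.6, 152.3]
tcp_rot: [-0.127, 0.992, -0.0, 0.0]
ft_force: [0.7, -0.3, -0.2]
width: 91.5
gripper_force: 0.0
```

Emit:
{"name": "servo_tool", "arguments": {
  "commands": [
    [0,0,0,0,0,-0.12,0],
    [0,0,0,0,0,-0.158,0],
    [0,0,0,0,0,-0.158,0]
  ]
}}

```text
time: 5.77
tool_pos: [467.6, -265.8, 152.4]
tcp_rot: [-0.208, 0.978, -0.0, 0.0]
ft_force: [-0.3, 0.2, 0.7]
width: 91.3
gripper_force: 0.0
```

```bash
python3 - <<'E'
from h import *
t=imaging.camera("top");s=imaging.camera("scene");np.save("pics/t1.npy",t);np.save("pics/s1.npy",s)
o=observe();print(o["tool_pos"],o["tcp_rot"],o["joint_positions"],o["width"])
def g(i): return np.clip(255*(i/255.)**.6,0,255).astype(np.uint8)
a=crop(g(t),165,135,105,85,4);b=crop(g(s),238,165,90,85,4)
cv2.imwrite("pics/c2.png",np.hstack([a,b]))
E
```

```text
[ 467.58521797 -265.75628644  152.41822254] [-2.05598847e-01  9.78636354e-01 -1.18936632e-05 -2.02192654e-05] [-6.27843767e-01  4.66681294e-01  1.65437129e+00 -5.38971594e-05
  1.02054958e+00 -2.61276309e+00] 91.27881990115979
```

View pics/c2.png

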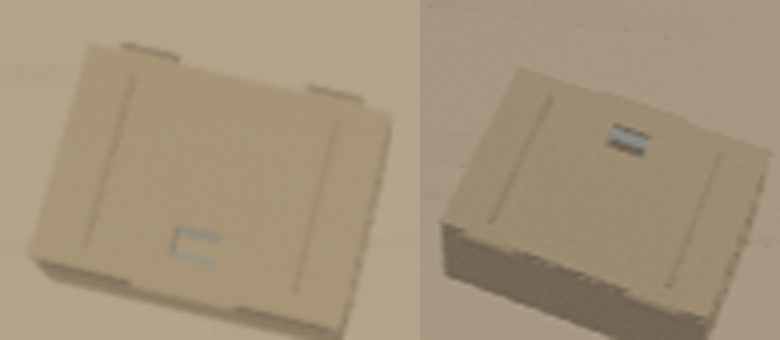

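The flap is down and flat. In the top crop the flap slot spans about (172–220, 228–264), and the keeper shows as grey strips at the front and back with its slot around (199,249). Next I'll profile the slots and check the stud has not moved.

```bash
python3 - <<'E'
from h import *
np.set_printoptions(precision=0,suppress=True,linewidth=200)
yaw=np.radians(-13.7);bx=np.array([np.cos(yaw),np.sin(yaw),0]);by=np.array([-bx[1],bx[0],0])
lock=np.array([560.4,163.5,66])
for n,f in(("top","t1"),("scene","s1")):
    im=np.load(f"pics/{f}.npy");sat=cv2.cvtColor(im,cv2.COLOR_RGB2HSV)[...,1].astype(np.float32);val=im.max(2).astype(np.float32)
    def samp(I,X):
        p=proj(n,X).astype(np.float32);return cv2.remap(I,p[:,:1],p[:,1:],cv2.INTER_LINEAR)[:,0]
    d=np.arange(-16,17,1.)
    for nm,I in(("sat",sat),("val",val)):
        print(n,nm,"x prof");print(d);print(np.mean([samp(I,[lock+a*bx+b*by for a in d]) for b in(-6,-3,0,3,6)],0))
    e=np.arange(-20,21,1.)
    print(n,"y prof sat");print(e);print(np.mean([samp(sat,[lock+a*bx+b*by for b in e]) for a in(-2,0,2)],0));print(np.mean([samp(sat,[lock+a*bx+b*by for b in e]) for a in(6,7,8)],0))
E
```

```text
top sat x prof
[-16. -15. -14. -13. -12. -11. -10.  -9.  -8.  -7.  -6.  -5.  -4.  -3.  -2.  -1.   0.   1.   2.   3.   4.   5.   6.   7.   8.   9.  10.  11.  12.  13.  14.  15.  16.]
[110. 110. 110. 109. 109. 109. 107. 103.  92.  76.  64.  66.  76.  88.  98. 105. 108. 109. 109. 108. 104.  95.  80.  62.  48.  52.  66.  82.  96. 105. 108. 109. 109.]
top val x prof
[-16. -15. -14. -13. -12. -11. -10.  -9.  -8.  -7.  -6.  -5.  -4.  -3.  -2.  -1.   0.   1.   2.   3.   4.   5.   6.   7.   8.   9.  10.  11.  12.  13.  14.  15.  16.]
[128. 128. 128. 127. 127. 127. 126. 125. 121. 116. 113. 113. 117. 122. 125. 128. 129. 130. 129. 129. 126. 121. 114. 108. 103. 103. 105. 111. 117. 122. 125. 126. 127.]
top y prof sat
[-20. -19. -18. -17. -16. -15. -14. -13. -12. -11. -10.  -9.  -8.  -7.  -6.  -5.  -4.  -3.  -2.  -1.   0.   1.   2.   3.   4.   5.   6.   7.   8.   9.  10.  11.  12.  13.  14.  15.  16.  17.  18.
  19.  20.]
[110. 110. 110. 110. 110. 110. 110. 110. 108. 107. 106. 105. 105. 104. 104. 104. 104. 104. 104. 104. 105. 105. 106. 106. 106. 106. 106. 105. 105. 104. 101.  97.  92.  90.  95. 102
[... 879 characters left out ...]
11. 114. 114. 113. 113. 113. 112. 112. 112. 112. 112. 112.]
scene y prof sat
[-20. -19. -18. -17. -16. -15. -14. -13. -12. -11. -10.  -9.  -8.  -7.  -6.  -5.  -4.  -3.  -2.  -1.   0.   1.   2.   3.   4.   5.   6.   7.   8.   9.  10.  11.  12.  13.  14.  15.  16.  17.  18.
  19.  20.]
[103. 104. 104. 103.  99.  92.  87.  85.  86.  89.  92.  92.  93.  95.  95.  94.  94.  94.  95.  94.  92.  90.  89.  90.  90.  88.  84.  76.  71.  69.  72.  81.  92.  99. 101. 103. 103. 104. 104.
 104. 104.]
[104. 103. 103. 103. 103. 103. 104. 105. 105. 106. 106. 105. 105. 104. 104. 104. 104. 105. 105. 105. 104. 104. 104. 104. 104. 104. 104. 105. 105. 105. 106. 106. 106. 106. 105. 105. 105. 104. 104.
 104. 103.]
```

Emit:
{"name": "servo_tool", "arguments": {
  "commands": [
    [0,0,0.4,0,0,0,0],
    [0,0,0.8,0,0,0,0],
    [0,0,0.95,0,0,0,0],
    [0,0,0.95,0,0,0,0]
  ]
}}

```text
time: 6.2
tool_pos: [466.2, -264.8, 73.9]
tcp_rot: [-0.206, 0.979, 0.002, -0.002]
ft_force: [-1.4, 1.0, 0.1]
width: 90.9
gripper_force: 0.0
```

Emit:
{"name": "servo_tool", "arguments": {
  "commands": [
    [0,0,0.15,0,0,0,0],
    [0,0,0.33,0,0,0,0],
    [0,0,0.34,0,0,0,0],
    [0,0,0.34,0,0,0,0.4],
    [0,0,0.34,0,0,0,0.7]
  ]
}}

```text
time: 6.62
tool_pos: [468.0, -266.1, 50.4]
tcp_rot: [-0.206, 0.978, -0.0, 0.0]
ft_force: [0.8, -0.5, 0.3]
width: 80.8
gripper_force: 0.0
```

Emit:
{"name": "servo_tool", "arguments": {
  "commands": [
    [0,0,0,0,0,0,0.8],
    [0,0,0,0,0,0,0.8],
    [0,0,0,0,0,0,0.85],
    [0,0,0,0,0,0,0.85],
    [0,0,0,0,0,0,0.85]
  ]
}}

```text
time: 7.03
tool_pos: [467.6, -265.8, 49.5]
tcp_rot: [-0.207, 0.978, -0.0, 0.0]
ft_force: [-0.2, -0.1, 0.5]
width: 47.0
gripper_force: 0.0
```

Emit:
{"name": "servo_tool", "arguments": {
  "commands": [
    [0,0,0,0,0,0,0.85],
    [0,0,0,0,0,0,0.85],
    [0,0,0,0,0,0,0.85],
    [0,0,0,0,0,0,0.88],
    [0,0,0,0,0,0,0.88]
  ]
}}

```text
time: 7.45
tool_pos: [467.6, -265.8, 49.3]
tcp_rot: [-0.207, 0.978, 0.0, -0.0]
ft_force: [0.7, 0.1, 0.2]
width: 14.4
gripper_force: 0.0
```

Emit:
{"name": "servo_tool", "arguments": {
  "commands": [
    [0,0,0,0,0,0,0.95],
    [0,0,0,0,0,0,1],
    [0,0,0,0,0,0,1],
    [0,0,0,0,0,0,1],
    [0,0,0,0,0,0,1]
  ]
}}

```text
time: 7.87
tool_pos: [467.6, -265.7, 49.3]
tcp_rot: [-0.207, 0.978, 0.0, 0.0]
ft_force: [0.2, -0.2, -0.3]
width: 10.0
gripper_force: 30.0
```

Emit:
{"name": "servo_tool", "arguments": {
  "commands": [
    [0,0,-0.2,0,0,0,1],
    [0,0,-0.5,0,0,0,1],
    [0,0,-0.9,0,0,0,1],
    [0,0,-0.9,0,0,0,1]
  ]
}}

```text
time: 8.2
tool_pos: [469.5, -267.1, 125.9]
tcp_rot: [-0.207, 0.978, -0.002, 0.002]
ft_force: [1.6, -1.8, 1.3]
width: 9.4
gripper_force: 30.0
```

Emit:
{"name": "servo_tool", "arguments": {
  "commands": [
    [-0.2,0.3,-0.1,0,0,0,1],
    [-0.448,0.585,-0.3,0,0,0,1],
    [-0.648,0.885,-0.35,0,0,0,1],
    [-0.648,0.885,-0.35,0,0,0,1]
  ]
}}

```text
time: 8.53
tool_pos: [486.9, -176.3, 150.2]
tcp_rot: [-0.208, 0.978, 0.0, 0.001]
ft_force: [0.3, 0.0, -1.0]
width: 9.7
gripper_force: 30.0
```

Emit:
{"name": "servo_tool", "arguments": {
  "commands": [
    [-0.3,0.4,0,0,0,0,1],
    [-0.648,0.885,0,0,0,0,1],
    [-0.648,0.885,0,0,0,0,1]
  ]
}}

```text
time: 8.78
tool_pos: [505.3, -89.8, 149.0]
tcp_rot: [-0.208, 0.978, 0.001, -0.0]
ft_force: [-1.5, 0.2, -1.1]
width: 10.1
gripper_force: 30.0
```

Emit:
{"name": "servo_tool", "arguments": {
  "commands": [
    [-0.3,0.4,0,0,0,0,1],
    [-0.648,0.885,0,0,0,0,1],
    [-0.648,0.885,0,0,0,0,1]
  ]
}}

```text
time: 9.03
tool_pos: [524.4, -3.9, 149.1]
tcp_rot: [-0.208, 0.978, 0.001, 0.0]
ft_force: [-0.2, 0.1, -1.0]
width: 10.0
gripper_force: 30.0
```

Emit:
{"name": "servo_tool", "arguments": {
  "commands": [
    [-0.3,0.4,0,0,0,0,1],
    [-0.648,0.885,0,0,0,0,1],
    [-0.648,0.885,0,0,0,0,1]
  ]
}}

```text
time: 9.28
tool_pos: [543.5, 81.9, 149.1]
tcp_rot: [-0.208, 0.978, 0.001, 0.001]
ft_force: [-1.8, -0.2, -1.0]
width: 9.8
gripper_force: 30.0
```

Emit:
{"name": "servo_tool", "arguments": {
  "commands": [
    [-0.3,0.4,0,0,0,0,1],
    [-0.648,0.885,0,0,0,-0.05,1],
    [-0.648,0.885,0,0,0,-0.15,1],
    [-0.648,0.885,0,0,0,-0.26,1],
    [-0.648,0.885,0,0,0,-0.373,1]
  ]
}}

```text
time: 9.7
tool_pos: [561.3, 163.8, 148.8]
tcp_rot: [-0.396, 0.918, 0.0, -0.0]
ft_force: [0.9, -0.6, -0.6]
width: 10.0
gripper_force: 30.0
```

Emit:
{"name": "servo_tool", "arguments": {
  "commands": [
    [0,0,0,0,0,-0.1,1],
    [0,0,0,0,0,-0.2,1],
    [0,0,0,0,0,-0.3,1],
    [0,0,0,0,0,-0.4,1],
    [0,0,0,0,0,-0.5,1]
  ]
}}

```text
time: 10.12
tool_pos: [561.3, 162.7, 148.9]
tcp_rot: [-0.619, 0.785, 0.0, -0.0]
ft_force: [0.0, 0.0, -1.1]
width: 10.2
gripper_force: 30.0
```

Emit:
{"name": "servo_tool", "arguments": {
  "commands": [
    [0,0,0,0,0,0,1],
    [0,0,0,0,0,0,1],
    [0,0,0,0,0,0,1]
  ]
}}

```text
time: 10.37
tool_pos: [561.3, 162.8, 149.1]
tcp_rot: [-0.616, 0.788, 0.0, -0.0]
ft_force: [-0.4, 1.5, -1.0]
width: 9.8
gripper_force: 30.0
```

```bash
python3 - <<'E'
from h import *
t=imaging.camera("top");s=imaging.camera("scene");np.save("pics/t2.npy",t);np.save("pics/s2.npy",s)
o=observe();print(o["tool_pos"],o["tcp_rot"],o["joint_positions"],o["width"],o["ft_force"],o["time"])
def g(i): return np.clip(255*(i/255.)**.6,0,255).astype(np.uint8)
a=crop(g(t),165,125,100,90,4);b=crop(g(s),238,140,90,90,4)
cv2.imwrite("pics/c3.png",np.hstack([a,b]))
E
```

```text
[561.38091932 162.78553728 149.21644797] [-6.16367201e-01  7.87458868e-01  1.87709596e-05 -6.15710439e-05] [ 1.80102876e-01  5.27380196e-01  1.54226050e+00 -2.74122172e-05
  1.07207842e+00 -2.71892236e+00] 9.83778659618986 [ 0.10213102 -0.56699096 -0.22045341] 10.4667
```

View pics/c3.png

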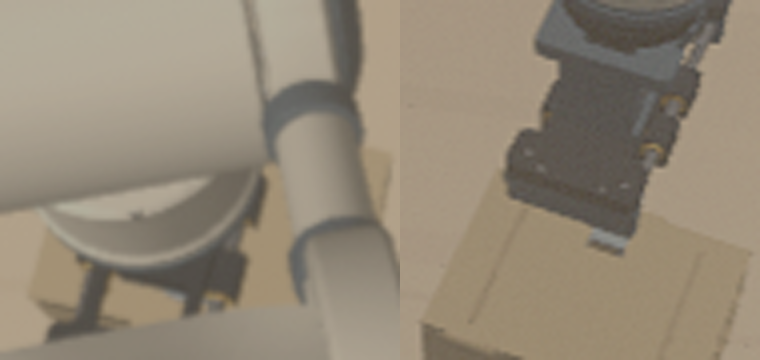

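The top view is blocked by the arm. The scene view shows the stud upright, with its flange at about (607,240) and the gripper above. I'll check the flange against its expected projection.

```bash
python3 - <<'E'
from h import *
np.set_printoptions(precision=1,suppress=True,linewidth=220)
s=np.load("pics/s2.npy");C=np.array([561.35,162.8,149.2-42.1+21.6])
a=np.linspace(0,2*np.pi,72);c=proj("scene",C+20*np.c_[np.cos(a),np.sin(a),0*a]);print("flange top ext",c.min(0),c.max(0))
c2=proj("scene",C-[0,0,4]+20*np.c_[np.cos(a),np.sin(a),0*a]);print("bottom ext",c2.min(0),c2.max(0))
print("wing",proj("scene",[C,C+[0,0,30]]), "bar bottom",proj("scene",C-[0,0,21.6]))
x0,y0=278,188
hsv=cv2.cvtColor(s,cv2.COLOR_RGB2HSV);print("sat cols",x0);print(hsv[y0:208,x0:302,1]);print(hsv[y0:208,x0:302,2])
E
```

```text
flange top ext [282.6 182. ] [298.5 194.9]
bottom ext [282.6 182.9] [298.4 195.8]
wing [[290.6 188.4]
 [291.4 181.3]] bar bottom [[290.  193.3]]
sat cols 278
[[ 67  87  81  81  77 103  83  92  70  60  52  58  57  50  65  50  57  50  57  62  42  83  82  83]
 [ 44  49  55  59  83  89  73  83  75  83  73  97  61  43  60  53  71  53  51  53  64  82  88  85]
 [ 53  58  49  49  61  58  57  75  85  89  87  73  85  87  73  67  53  51  74  70  66  78  86  84]
 [ 55  55  53  49  58  50  57  44  51  58  71  75  85  79  77  75  87  78  65  43  80  86  84  87]
 [ 46  53  46  51  54  45  45  51  49  54  47  57  64  91  75  83  89  67  71  46  87  85  87  88]
 [ 71  50  54  50  51  48  45  43  55  49  52  51  51  55  50  55  79  60  22  36  99 106 103  94]
 [ 99 100  82  59  50  50  59  45  52  54  51  50  45  53  61  39  49  55  33  69 102 105 105 106]
 [102 106 107 104  96  84  63  45  57  40  64  52  44  54  74  74  49  57  43  85 103 103 104 103]
 [106 105 102 105 104 107 102  87  58  50  45  46  61  54  62  52  55  68  40  85 104 105 106 107]
 [105 102 106 106 105 104 104  96  36  15  23  57  
[... 2319 characters left out ...]
1 113]
 [112 113 112 112 113 112  96  78  68  63  61  59  61  75  88  91 103 113 113 112 113 112 113 113]
 [115 112 113 111 111 113 114 115 108  87  69  66  63  62  58  60 101 115 112 114 113 113 112 112]
 [113 113 113 112 112 112 113 114 113 115 117 108  88  68  61  68 103 114 113 112 113 113 113 112]
 [111 112 113 113 114 113 114 111 114 113 113 114 114 116 106 100 110 114 112 114 112 113 114 113]
 [112 111 112 114 113 112 114 111 113 113 113 111 113 113 113 114 112 113 113 113 113 112 113 113]
 [113 113 112 113 112 113 113 113 113 111 113 113 112 113 112 113 112 113 112 112 113 113 112 114]
 [112 113 113 112 112 113 113 112 112 112 113 113 112 113 112 112 112 112 112 112 112 114 113 114]]
```

The scene's gripper body hides the stud, and what shows at (289,200) is the flap slot itself. From here I go by the measured offsets and by feel.

Emit:
{"name": "servo_tool", "arguments": {
  "commands": [
    [-0.008,-0.011,0.15,0,0,0,1],
    [-0.008,-0.011,0.34,0,0,0,1],
    [-0.008,-0.011,0.36,0,0,0,1],
    [-0.008,-0.011,0.36,0,0,0,1]
  ]
}}

```text
time: 10.8
tool_pos: [561.8, 163.1, 119.9]
tcp_rot: [-0.617, 0.787, 0.0, -0.001]
ft_force: [-0.3, 0.0, -0.2]
width: 10.1
gripper_force: 30.0
```

Emit:
{"name": "servo_tool", "arguments": {
  "commands": [
    [0,0,0.02,0,0,0,1],
    [0,0,0.04,0,0,0,1],
    [0,0,0.04,0,0,0,1]
  ]
}}

```text
time: 11.05
tool_pos: [562.6, 163.3, 117.6]
tcp_rot: [-0.617, 0.787, -0.0, 0.0]
ft_force: [0.0, -0.2, -1.5]
width: 9.8
gripper_force: 30.0
```

Emit:
{"name": "servo_tool", "arguments": {
  "commands": [
    [0,0,0.02,0,0,0,1],
    [0,0,0.04,0,0,0,1],
    [0,0,0.04,0,0,0,1]
  ]
}}

```text
time: 11.3
tool_pos: [562.3, 163.2, 114.0]
tcp_rot: [-0.617, 0.787, 0.0, -0.0]
ft_force: [-0.1, 0.2, -1.0]
width: 9.7
gripper_force: 30.0
```

Emit:
{"name": "servo_tool", "arguments": {
  "commands": [
    [0,0,0.02,0,0,0,1],
    [0,0,0.04,0,0,0,1],
    [0,0,0.04,0,0,0,1]
  ]
}}

```text
time: 11.55
tool_pos: [562.2, 163.2, 110.6]
tcp_rot: [-0.617, 0.787, 0.0, -0.0]
ft_force: [0.6, -0.1, -0.9]
width: 9.7
gripper_force: 30.0
```

Emit:
{"name": "servo_tool", "arguments": {
  "commands": [
    [0,0,0.01,0,0,0,1],
    [0,0,0.018,0,0,0,1],
    [0,0,0.018,0,0,0,1]
  ]
}}

```text
time: 11.8
tool_pos: [562.4, 163.3, 109.4]
tcp_rot: [-0.617, 0.787, 0.0, -0.0]
ft_force: [0.5, 0.6, -1.2]
width: 10.0
gripper_force: 30.0
```

Emit:
{"name": "servo_tool", "arguments": {
  "commands": [
    [0,0,0.01,0,0,0,1],
    [0,0,0.018,0,0,0,1],
    [0,0,0.018,0,0,0,1]
  ]
}}

```text
time: 12.05
tool_pos: [562.3, 163.2, 107.9]
tcp_rot: [-0.617, 0.787, 0.0, -0.0]
ft_force: [-0.0, -0.7, 0.0]
width: 9.6
gripper_force: 30.0
```

Emit:
{"name": "servo_tool", "arguments": {
  "commands": [
    [0,0,0.006,0,0,0,1],
    [0,0,0.012,0,0,0,1],
    [0,0,0.012,0,0,0,1]
  ]
}}

```text
time: 12.3
tool_pos: [562.4, 163.3, 107.0]
tcp_rot: [-0.617, 0.787, 0.0, -0.0]
ft_force: [-0.3, -0.1, -1.1]
width: 9.6
gripper_force: 30.0
```

Emit:
{"name": "servo_tool", "arguments": {
  "commands": [
    [0,0,0.006,0,0,0,1],
    [0,0,0.012,0,0,0,1],
    [0,0,0.012,0,0,0,1]
  ]
}}

```text
time: 12.55
tool_pos: [562.3, 163.3, 106.0]
tcp_rot: [-0.617, 0.787, 0.0, -0.0]
ft_force: [0.4, 0.9, -1.7]
width: 9.9
gripper_force: 30.0
```

Emit:
{"name": "servo_tool", "arguments": {
  "commands": [
    [0,0,0.01,0,0,0,1],
    [0,0,0.02,0,0,0,1],
    [0,0,0.02,0,0,0,1]
  ]
}}

```text
time: 12.8
tool_pos: [562.3, 163.2, 104.4]
tcp_rot: [-0.617, 0.787, 0.0, -0.0]
ft_force: [-0.4, -0.3, -0.2]
width: 10.0
gripper_force: 30.0
```

Emit:
{"name": "servo_tool", "arguments": {
  "commands": [
    [0,0,0.01,0,0,0,1],
    [0,0,0.02,0,0,0,1],
    [0,0,0.02,0,0,0,1]
  ]
}}

```text
time: 13.05
tool_pos: [562.3, 163.2, 102.8]
tcp_rot: [-0.617, 0.787, 0.0, -0.0]
ft_force: [-0.6, -0.2, -0.9]
width: 10.1
gripper_force: 30.0
```

Emit:
{"name": "servo_tool", "arguments": {
  "commands": [
    [0,0,0.01,0,0,0,1],
    [0,0,0.02,0,0,0,1],
    [0,0,0.02,0,0,0,1]
  ]
}}

```text
time: 13.3
tool_pos: [562.4, 163.3, 101.2]
tcp_rot: [-0.617, 0.787, 0.0, 0.0]
ft_force: [1.4, 0.6, 0.0]
width: 9.6
gripper_force: 30.0
```

Emit:
{"name": "servo_tool", "arguments": {
  "commands": [
    [0,0,0.01,0,0,0,1],
    [0,0,0.02,0,0,0,1],
    [0,0,0.02,0,0,0,1]
  ]
}}

```text
time: 13.55
tool_pos: [562.4, 163.3, 99.7]
tcp_rot: [-0.617, 0.787, 0.0, 0.0]
ft_force: [-0.8, 0.3, 2.3]
width: 9.8
gripper_force: 30.0
```

Emit:
{"name": "servo_tool", "arguments": {
  "commands": [
    [0,0,0.01,0,0,0,1],
    [0,0,0.015,0,0,0,1],
    [0,0,0.015,0,0,0,1]
  ]
}}

```text
time: 13.8
tool_pos: [562.3, 163.3, 98.6]
tcp_rot: [-0.617, 0.787, 0.0, -0.0]
ft_force: [-1.9, 0.9, 4.9]
width: 9.8
gripper_force: 30.0
```

Emit:
{"name": "servo_tool", "arguments": {
  "commands": [
    [0,0,0.008,0,0,0,1],
    [0,0,0.015,0,0,0,1],
    [0,0,0.015,0,0,0,1]
  ]
}}

```text
time: 14.05
tool_pos: [562.3, 163.3, 97.5]
tcp_rot: [-0.617, 0.787, 0.0, -0.0]
ft_force: [-3.4, -0.3, 7.3]
width: 9.6
gripper_force: 30.0
```

Emit:
{"name": "servo_tool", "arguments": {
  "commands": [
    [0,0,0.006,0,0,0,1],
    [0,0,0.01,0,0,0,1],
    [0,0,0.01,0,0,0,1]
  ]
}}

```text
time: 14.3
tool_pos: [562.3, 163.3, 96.8]
tcp_rot: [-0.617, 0.787, 0.0, -0.0]
ft_force: [-2.1, -0.2, 8.7]
width: 10.0
gripper_force: 30.0
```

Emit:
{"name": "servo_tool", "arguments": {
  "commands": [
    [0,0,0.006,0,0,0,1],
    [0,0,0.01,0,0,0,1],
    [0,0,0.01,0,0,0,1]
  ]
}}

```text
time: 14.55
tool_pos: [562.2, 163.3, 96.2]
tcp_rot: [-0.617, 0.787, 0.0, 0.0]
ft_force: [-4.3, 0.3, 13.1]
width: 9.9
gripper_force: 30.0
```

Emit:
{"name": "servo_tool", "arguments": {
  "commands": [
    [0,0,0.003,0,0,0,1],
    [0,0,0.006,0,0,0,1],
    [0,0,0.006,0,0,0,1]
  ]
}}

```text
time: 14.8
tool_pos: [562.2, 163.3, 96.1]
tcp_rot: [-0.617, 0.787, -0.0, 0.0]
ft_force: [-7.0, -0.7, 20.0]
width: 9.8
gripper_force: 30.0
```

Emit:
{"name": "servo_tool", "arguments": {
  "commands": [
    [0,0,-0.006,0,0,0,1],
    [0,0.005,-0.006,0,0,0,1],
    [0,0.005,-0.006,0,0,0,1]
  ]
}}

```text
time: 15.05
tool_pos: [562.2, 163.3, 96.3]
tcp_rot: [-0.617, 0.787, -0.0, 0.0]
ft_force: [-2.8, -0.9, 12.7]
width: 9.8
gripper_force: 30.0
```

Emit:
{"name": "servo_tool", "arguments": {
  "commands": [
    [0,0,0,0,0,0.08,1],
    [0,0,0,0,0,0.16,1],
    [0,0,0,0,0,0.24,1],
    [0,0,0,0,0,0.3,1],
    [0,0,0,0,0,0.3,1]
  ]
}}

```text
time: 15.47
tool_pos: [562.5, 163.3, 96.3]
tcp_rot: [-0.485, 0.875, -0.0, 0.001]
ft_force: [-1.0, -0.4, 11.5]
width: 9.6
gripper_force: 30.0
```

```bash
python3 -c "
from h import *
o=observe();print(o['wrist_torque'],o['ft_force'],o['tool_pos'],o['joint_positions'][5])"
```

```text
[ 0.04053221  0.53013008 -0.07305995] [-1.04864186 -0.37530872 11.49136442] [562.53683906 163.34961677  96.32011623] -2.4018890146368577
```

Emit:
{"name": "servo_tool", "arguments": {
  "commands": [
    [0,0,0,0,0,0.09,1],
    [0,0,0,0,0,0.18,1],
    [0,0,0,0,0,0.27,1],
    [0,0,0,0,0,0.36,1],
    [0,0,0,0,0,0.4,1]
  ]
}}

```text
time: 15.88
tool_pos: [562.3, 163.6, 96.3]
tcp_rot: [-0.292, 0.957, 0.0, 0.0]
ft_force: [-3.1, 1.6, 11.5]
width: 9.5
gripper_force: 30.0
```

Emit:
{"name": "servo_tool", "arguments": {
  "commands": [
    [0,0,0,0,0,0.09,1],
    [0,0,0,0,0,0.18,1],
    [0,0,0,0,0,0.27,1],
    [0,0,0,0,0,0.36,1],
    [0,0,0,0,0,0.4,1]
  ]
}}

```text
time: 16.3
tool_pos: [562.2, 163.7, 96.3]
tcp_rot: [-0.086, 0.996, 0.0, 0.0]
ft_force: [-3.9, 3.3, 12.4]
width: 9.7
gripper_force: 30.0
```

Emit:
{"name": "servo_tool", "arguments": {
  "commands": [
    [0,0,0,0,0,0.09,1],
    [0,0,0,0,0,0.18,1],
    [0,0,0,0,0,0.27,1],
    [0,0,0,0,0,0.3,1],
    [0,0,0,0,0,0.3,1]
  ]
}}

```text
time: 16.72
tool_pos: [562.1, 163.8, 96.3]
tcp_rot: [0.069, 0.998, 0.0, 0.0]
ft_force: [-4.7, 2.4, 13.0]
width: 9.9
gripper_force: 30.0
```

```bash
python3 -c "
from h import *
o=observe();print(o['wrist_torque'],o['ft_force'],o['tool_pos'],o['joint_positions'][5])"
```

```text
[ 0.60590263  0.82144692 -0.12109606] [-4.71784845  2.39213972 12.98676296] [562.12407094 163.76541654  96.32321858] -1.2518758527412341
```

Emit:
{"name": "servo_tool", "arguments": {
  "commands": [
    [0,0,0,0,0,0.05,1],
    [0,0,0,0,0,0.1,1],
    [0,0,0,0,0,0.1,1]
  ]
}}

```text
time: 16.97
tool_pos: [562.1, 163.7, 96.3]
tcp_rot: [0.122, 0.993, 0.0, 0.0]
ft_force: [-3.4, 3.5, 12.0]
width: 10.1
gripper_force: 30.0
```

```bash
python3 -c "
from h import *
o=observe();print(o['wrist_torque'],o['ft_force'],o['tool_pos'],o['joint_positions'][5])"
```

```text
[ 0.57809576  0.85851706 -0.08493862] [-3.41479601  3.50078879 12.01709056] [562.09701589 163.72209372  96.3033202 ] -1.146210971282756
```

Emit:
{"name": "servo_tool", "arguments": {
  "commands": [
    [0,0,0,0,0,0.03,1],
    [0,0,0,0,0,0.06,1],
    [0,0,0,0,0,0.06,1]
  ]
}}

```text
time: 17.22
tool_pos: [562.1, 163.7, 96.3]
tcp_rot: [0.152, 0.988, 0.0, 0.0]
ft_force: [-4.4, 2.6, 12.8]
width: 9.8
gripper_force: 30.0
```

```bash
python3 -c "
from h import *
o=observe();print(o['wrist_torque'],o['ft_force'],o['tool_pos'],o['joint_positions'][5],o['tcp_rot'])"
```

```text
[ 0.4841675   0.83692497 -0.07027397] [-4.44204421  2.59214322 12.80682226] [562.10254261 163.72352354  96.31675332] -1.0848360051462491 [1.51973173e-01 9.88384531e-01 3.39872774e-04 2.42238143e-04]
```

Emit:
{"name": "servo_tool", "arguments": {
  "commands": [
    [0,0,0,0,0,0.02,1],
    [0,0,0,0,0,0.04,1],
    [0,0,0,0,0,0.04,1]
  ]
}}

```text
time: 17.47
tool_pos: [562.1, 163.8, 96.3]
tcp_rot: [0.172, 0.985, 0.0, 0.0]
ft_force: [-4.0, 2.9, 11.6]
width: 9.9
gripper_force: 30.0
```

```bash
python3 -c "
from h import *
o=observe();print(o['wrist_torque'],o['ft_force'],o['tool_pos'],o['joint_positions'][5],o['tcp_rot'])"
```

```text
[ 0.61182728  0.8442528  -0.0664058 ] [-4.04670081  2.90627616 11.56072366] [562.13225306 163.75989569  96.32785383] -1.0437061577945024 [1.72264609e-01 9.85050605e-01 3.75994551e-04 2.63221732e-04]
```

Emit:
{"name": "servo_tool", "arguments": {
  "commands": [
    [0,0,0,0,0,0.02,1],
    [0,0,0,0,0,0.03,1],
    [0,0,0,0,0,0.03,1]
  ]
}}

```text
time: 17.72
tool_pos: [562.2, 163.9, 96.3]
tcp_rot: [0.187, 0.982, 0.0, 0.0]
ft_force: [-3.6, 5.3, 11.6]
width: 9.8
gripper_force: 30.0
```

```bash
python3 -c "
from h import *
o=observe();print(o['wrist_torque'],o['ft_force'],o['tool_pos'],o['joint_positions'][5],o['tcp_rot'])"
```

```text
[0.82523692 0.74422905 0.07188643] [-3.59533823  5.2735214  11.56800812] [562.24852006 163.87589963  96.29628872] -1.0129775862114991 [1.87377503e-01 9.82287803e-01 4.77654877e-04 3.38530137e-04]
```

Emit:
{"name": "servo_tool", "arguments": {
  "commands": [
    [0,0,0,0,0,-0.02,1],
    [0,0,-0.008,0,0,-0.02,1],
    [0,0,-0.015,0,0,-0.02,1],
    [0,0,-0.015,0,0,-0.02,1]
  ]
}}

```text
time: 18.05
tool_pos: [562.2, 163.8, 97.2]
tcp_rot: [0.177, 0.984, 0.0, 0.0]
ft_force: [-2.6, 6.4, 6.7]
width: 10.0
gripper_force: 30.0
```

Emit:
{"name": "servo_tool", "arguments": {
  "commands": [
    [0,0,-0.006,0,0,0,1],
    [0,0,-0.012,0,0,0,1],
    [0,0,-0.012,0,0,0,1]
  ]
}}

```text
time: 18.3
tool_pos: [562.2, 163.7, 97.9]
tcp_rot: [0.177, 0.984, 0.0, 0.0]
ft_force: [-1.3, 4.4, 3.6]
width: 10.1
gripper_force: 30.0
```

```bash
python3 -c "
from h import *
o=observe();print(o['wrist_torque'],o['ft_force'],o['tool_pos'],o['joint_positions'][5],o['tcp_rot'])"
```

```text
[1.09514116 0.37098689 0.01193075] [-1.30123412  4.43600554  3.63538142] [562.17454363 163.74729058  97.9484145 ] -1.0345848919310472 [1.76790539e-01 9.84248429e-01 3.44563201e-04 1.29553434e-04]
```

Emit:
{"name": "servo_tool", "arguments": {
  "commands": [
    [0,0.004,-0.006,0,0,0,1],
    [0,0.004,-0.01,0,0,0,1],
    [0,0.004,-0.01,0,0,0,1]
  ]
}}

```text
time: 18.55
tool_pos: [562.1, 163.8, 98.6]
tcp_rot: [0.177, 0.984, 0.0, -0.0]
ft_force: [-0.2, 5.6, 1.5]
width: 9.6
gripper_force: 30.0
```

Emit:
{"name": "servo_tool", "arguments": {
  "commands": [
    [0,0.003,-0.006,0,0,0,1],
    [0,0.003,-0.008,0,0,0,1],
    [0,0.003,-0.008,0,0,0,1]
  ]
}}

```text
time: 18.8
tool_pos: [562.1, 163.8, 99.0]
tcp_rot: [0.177, 0.984, -0.0, -0.0]
ft_force: [1.6, 2.5, -6.3]
width: 10.0
gripper_force: 30.0
```

Emit:
{"name": "servo_tool", "arguments": {
  "commands": [
    [0,0,0.004,0,0,0,1],
    [0,0,0.004,0,0,0,1],
    [0,0,0.004,0,0,0,0.8],
    [0,0,0.004,0,0,0,0.6],
    [0,0,0.004,0,0,0,0.5]
  ]
}}

```text
time: 19.22
tool_pos: [562.3, 163.7, 99.1]
tcp_rot: [0.177, 0.984, -0.0, 0.0]
ft_force: [-0.2, -0.2, 0.0]
width: 26.8
gripper_force: 0.0
```

Emit:
{"name": "servo_tool", "arguments": {
  "commands": [
    [0,0,0,0,0,0,0.5],
    [0,0,0,0,0,0,0.5],
    [0,0,0,0,0,0,0.5],
    [0,0,0,0,0,0,0.5]
  ]
}}

```text
time: 19.55
tool_pos: [562.2, 163.9, 99.0]
tcp_rot: [0.177, 0.984, -0.0, 0.0]
ft_force: [-0.2, -0.4, -0.1]
width: 45.6
gripper_force: 0.0
```

Emit:
{"name": "servo_tool", "arguments": {
  "commands": [
    [0,0,-0.1,0,0,0,0.5],
    [0,0,-0.3,0,0,0,0.5],
    [0,0,-0.6,0,0,0,0.5],
    [0,0,-0.95,0,0,0,0.5],
    [0,0,-0.95,0,0,0,0.5]
  ]
}}

```text
time: 19.97
tool_pos: [564.5, 164.3, 180.3]
tcp_rot: [0.177, 0.984, 0.001, 0.003]
ft_force: [0.6, -0.0, -0.1]
width: 45.4
gripper_force: 0.0
```

Emit:
{"name": "servo_tool", "arguments": {
  "commands": [
    [0.4,-0.4,0,0,0,0,0.5],
    [0.8,-0.8,0,0,0,0,0.5],
    [0.9,-0.9,0,0,0,0,0.5]
  ]
}}

```text
time: 20.22
tool_pos: [465.1, 120.2, 174.9]
tcp_rot: [0.177, 0.984, -0.001, -0.001]
ft_force: [1.2, 0.4, -0.3]
width: 45.8
gripper_force: 0.0
```

Emit:
{"name": "servo_tool", "arguments": {
  "commands": [
    [0.4,-0.4,0,0,0,0,0.5],
    [0.8,-0.8,0,0,0,0,0.5],
    [0.9,-0.9,0,0,0,0,0.5]
  ]
}}

```text
time: 20.47
tool_pos: [372.1, 77.9, 174.9]
tcp_rot: [0.177, 0.984, -0.0, -0.001]
ft_force: [-0.4, 0.0, -1.2]
width: 45.7
gripper_force: 0.0
```

Emit:
{"name": "servo_tool", "arguments": {
  "commands": [
    [0,-0.4,0,0,0,0,0.5],
    [0,-0.8,0,0,0,0,0.5],
    [0,-0.9,0,0,0,0,0.5],
    [0,-0.9,0,0,0,0,0.5]
  ]
}}

```text
time: 20.8
tool_pos: [351.6, 10.1, 175.4]
tcp_rot: [0.178, 0.984, -0.0, 0.0]
ft_force: [-0.1, -0.1, 0.1]
width: 46.1
gripper_force: 0.0
```

```bash
python3 - <<'E'
from h import *
t=imaging.camera("top");s=imaging.camera("scene");np.save("pics/t4.npy",t);np.save("pics/s4.npy",s)
o=observe();print(o["tool_pos"],o["ft_force"],o["time"])
def g(i): return np.clip(255*(i/255.)**.6,0,255).astype(np.uint8)
a=crop(g(t),165,135,95,75,4);b=crop(g(s),238,150,90,75,4)
c=crop(g(t),375,215,50,70,4);d=crop(g(s),120,140,60,70,4)
o=np.zeros((580,740,3),np.uint8);o[:300,:380]=a;o[:300,380:740]=b;o[300:580,:200]=c;o[300:580,200:440]=d
cv2.imwrite("pics/c4.png",o)
E
```

```text
[352.57062836  11.54659779 175.273659  ] [ 0.13705611  0.4506552  -0.04526626] 20.9
```

View pics/c4.png

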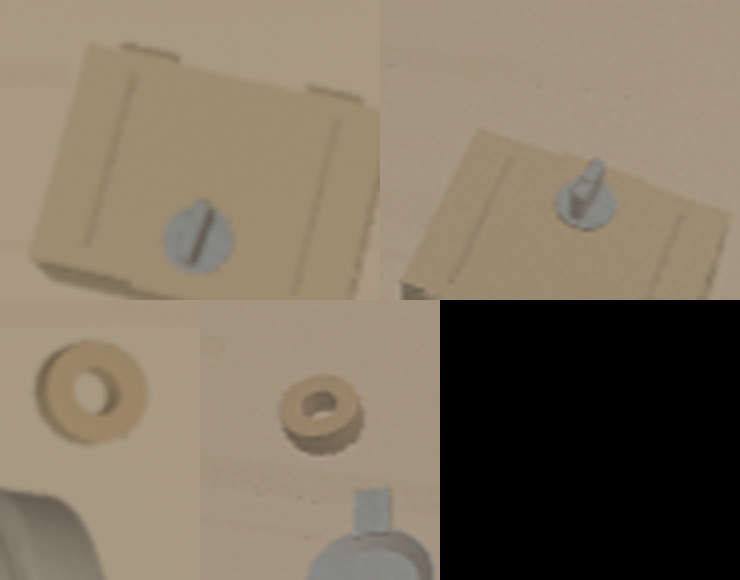

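The stud stands locked in the flap at (197,238), its wing along box x and its flange flush on the flap. The tape at (92,392) is where it was, so I'm handing in.

```bash
python3 -c "
from plant import ctrl
print(ctrl.job_done())"
```

```text
the job is handed in; nothing more can be done
None
```

The flap is shut and held down by the stud, which went through the keeper, turned clockwise about 97° to the stop and rose into its catch; the job was handed in at about 21 s, and downward pressing peaked briefly at 20 N on the hard stop before I eased to about 12 N for the turn.

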